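Set the kitchen mixer's gated speed lever to high

ROBOT

A 6-joint arm with a two-finger parallel gripper is mounted at the origin on the work surface; the furniture and walls round the work are solid. World frame = base frame: x ahead of the robot, y to its left, z up, the work surface at z = 0. Lengths are in m, angles in rad, forces in N, time in s.
With the tool pointing down it reaches from about 0.25 to 0.725 m from the base axis. Payload 4 kg.
Tool frame: the origin (TCP) lies between the finger pads; the fingertips stand 25 mm ahead of it and the grasp point (between the pads) lies 6 mm ahead of it; z points along the fingers, y is the line along which they close (so a half turn about z gives the same grasp; the last joint's range is limited). The gripper opens to 85 mm and grips with 20 to 120 N. Pads are 22 mm wide; open, the fingers measure 114 mm over their backs; the gripper's body (76 mm by 85 mm) begins 54 mm behind the grasp point. The pads swing forward as they close: fully open they stand 13 mm farther back than shut.
Start: joints at [1.164, 0.241, 0.005, 1.335, 0, 1.571], TCP at [0.198, 0.459, 0.256] pointing down, gripper open.
Joint ranges: [-2.72, 2.72], [-1.05, 1.87], [-1.09, 1.28], [-1.99, 2.15], [-1.42, 1.44], [-3.14, 3.14]. Speed limits (rad/s): [2.79, 2.79, 3.14, 3.14, 3.14, 3.14].

INTERFACE

Orientations are given as a unit quaternion [x, y, z, w].
In Python, from workcell import bot gives the robot as it stands. The module is installed in compiled form; this text tells all that it offers.
- The arm moves only by the shell command python3 -m pendant 'ROWS'. ROWS is JSON, one flat list of numbers, 7 for each row, row after row: the shift along the tool's x, y, z normalised to -1 to 1, where 1 is 0.5 m, then the turn, a rotation vector about the tool's x, y, z normalised to -1 to 1, where 1 is 180 degrees, then the opening, from 0 (shut) to 1 (fully open). In form: [tx, ty, tz, ax, ay, az, fingers, tx, ty, tz, ax, ay, az, fingers, ...]. A call has exactly 10 rows; each row is the pose to reach, as a shift and turn from the pose commanded when the call began, along the tool's axes at that moment, turning the shorter way round; what a row does not reach only later rows make up. A row lasts 1/12 s, in which the tool goes at most 41.7 mm and 7.16 degrees, less where a joint would pass 70% of its speed; a pose out of reach is approached as far as the arm can. A call with a number of a shift or a turn outside -1 to 1 is refused whole. A call with a gripper value outside its range is refused whole. The fingers move at their own pace and stop on an object; the grip force is fixed at half the most. Time passes only in rows, so rows that repeat a pose let the fingers close, or fill a call up. It gives the time, the measured TCP pose, the force, the opening and the grip force at its end, in the units of the state.
- bot.get_obs(): the state, without advancing time (a new reading comes with each control period).
- bot.camera(name): name is "side" or "top" or "wrist"; returns a dict with "pixels" (480x640x3 uint8, red, green, blue), "mtx" (3x3 intrinsics, pixels), "k1" (the pictures are not rectified: a ray, as slopes to the right and down, at radius r is drawn at 1 + k1 r^2 times it, then the intrinsics apply), "cam_to_world" (4x4, takes a point from camera to world coordinates); the wrist camera has in their place "hand_eye" (4x4, takes a point from camera to tool coordinates, whose origin is the TCP and whose axes are the flange's). Camera axes: x right, y up, looking along -z (the intrinsics and any distortion apply to the point x, -y, -z); pixel columns grow to the right and rows downward; lengths in m; the calibration is good to about 2 mm. A picture is of the moment at which its call begins: read the wrist's pose just before it. There is no depth.
- bot.job_done(): hands the job in; it is judged then, once.
The state is a dict: "clock": time; "joint_pos": joint angles; "joint_vel": joint speeds; "tau": joint torques, N m; "eef_pos": TCP position; "tool_rot": TCP orientation; "ft_force": force on the tool from outside, world axes, zero at the start; "ft_torque": the same for the moment, N m; "grip_width": finger opening in m; "grasp_force": force on a finger pad.
Only numpy, scipy, OpenCV 4.12 (cv2) and the standard library are available. Lean on these libraries where they do the work, as an engineer would, in place of code of your own. Each camera call takes 0.05 s, during which the arm holds its last target. There are 200 camera calls.

TASK

Set the white kitchen mixer (the machine with the bowl) to high: guide its red-knobbed speed lever through the zigzag gate, from off at the left end, past the one-dot middle slot, into the two-dot slot at the right end, and let go of it there. Leave the black-knobbed lever of the blender beside it where it is.

Things in the scene. Friction and masses are not known exactly. Their poses are not given: they have to be found in the camera images.
- mixer: White mixer, fixed, 340 x 200 mm; flat gate plate at its front (top 60 mm up), bowl behind (190 mm wide, centre at x=178, rim 163 mm up). Origin: on the worktop under the gate's centre; x to the bowl, y left, z up. Slot centre line, x,y in mm: off (-19,57) - (-19,19) - (19,19) - one-dot slot - (19,-19) - (-19,-19) - (-19,-57) end of two-dot slot. The blender stands left or right of it.
- mixer_knob (a point): Centre of the mixer's red lever knob: upright, round, 28 mm wide, 36 mm high, centre 115 mm above the worktop, straight above a 10 mm upright rod in the 24 mm wide slot (7 mm play each side). The lever slides level without tilting or turning, needs about 2 N and stays where it is left; no springs. It starts in the off slot, 0 to 10 mm from its end.
- mixer_high (a point): Goal point of the red knob's centre: in the two-dot slot at the right end of the gate, at (-19, -57) mm in the mixer's x, y, 115 mm above the worktop. Fixed to the mixer, axes as the mixer's.
- blender_knob (a point): Centre of the black lever knob of the dark grey blender with a glass jug (same base, gate and knob size as the mixer); it must stay where it is.

How it is judged:
At the end, for the whole second after the job is handed in: The mixer's lever stands at the end of the two-dot slot at the right end of the gate, its knob within 18 mm of the goal point, and has been let go (horizontal distance between mixer_knob and mixer_high below 0.018 m); the robot touches nothing.
It fails at once if the blender's lever is moved by more than 12 mm (distance of blender_knob from where it was at the start of the episode above 0.012 m).
It also fails if it takes over 42 s, if anything falls off the work surface, if the arm or the gripper's body presses on something with over 40 N, if the wrist force passes 120 N, or if a joint passes its speed limit or range.

## Working session

There is one attempt and no reset: what is moved stays moved. The work goes in short steps, Python scripts to look and compute and a shell command to move; the robot and the scene stay as the last step left them, time stands still between calls to the robot, and variables do not carry over. Pictures are saved under pics/ and viewed, at most 10 in all, crops included, and the job is handed in when it is done.

```bash
mkdir -p pics
python3 - <<'E'
from workcell import bot
import cv2,pickle
o=bot.get_obs();print(o['clock'],o['eef_pos'],o['tool_rot'],o['grip_width'])
d={n:bot.camera(n) for n in("top","side")}
pickle.dump(d,open('c.pkl','wb'))
for n in d:
    cv2.imwrite(f'pics/{n}0.png',d[n]['pixels'][:,:,::-1]);print(n,d[n]['mtx'],d[n]['k1'],d[n]['cam_to_world'])
E
```

```text
0.0 [0.19761683 0.45866593 0.25540789] [ 2.02000502e-01  9.79384864e-01 -1.02134526e-03 -2.07903630e-04] 0.08572876974068047
top [[502.50980719   0.         325.78744173]
 [  0.         502.50980719 238.02401631]
 [  0.           0.           1.        ]] -0.0625035342431638 [[-0.0091218   0.9964173  -0.08407946  0.44914709]
 [-0.99994003 -0.00959894 -0.00527241 -0.00862442]
 [-0.00606059  0.08402632  0.9964451   1.11295233]
 [ 0.          0.          0.          1.        ]]
side [[450.58246326   0.         324.00745548]
 [  0.         450.58246326 236.60018528]
 [  0.           0.           1.        ]] -0.10990535260334908 [[ 0.94823604  0.14366985 -0.2832091   0.24609345]
 [-0.3175077   0.4460578  -0.83679227 -0.85944584]
 [ 0.0061058   0.88339765  0.46858436  0.57283118]
 [ 0.          0.          0.          1.        ]]
```

View pics/top0.png

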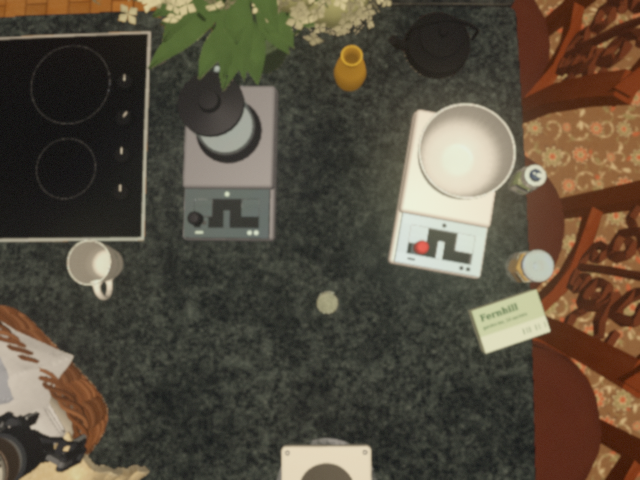

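View pics/side0.png

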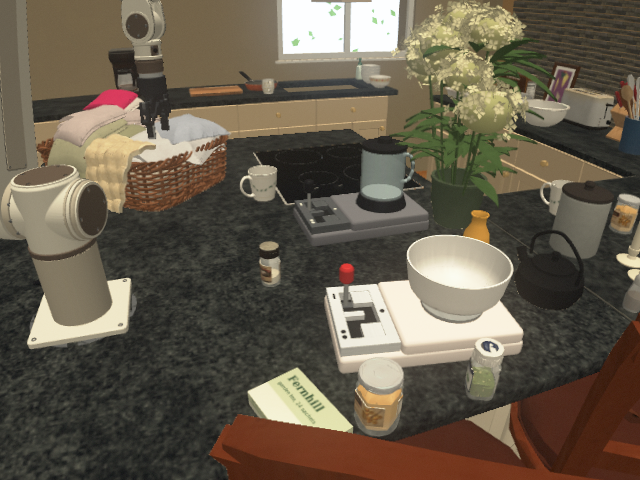

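The top view shows the mixer at right, with its red knob at about (422,248) and its gate at (390–489, 212–277). The blender is far left with its knob at (195,218). The side view shows the red knob at (347,273), with the spice jars and tea box clear of the gate. Next I'll rectify the gate plane and measure.

```bash
cat > h.py <<'E'
import numpy as np,cv2
def ray(c,u,v,T=None):
    T=c['cam_to_world'] if T is None else T
    p=cv2.undistortPoints(np.array([[[u,v]]],float),c['mtx'],np.array([c['k1'],0,0,0.]))[0,0]
    return T[:3,3],T[:3,:3]@np.array([p[0],-p[1],-1])
def onplane(c,u,v,z,T=None):
    o,d=ray(c,u,v,T);return o+d*(z-o[2])/d[2]
def proj(c,P,T=None):
    T=c['cam_to_world'] if T is None else T
    q=(P-T[:3,3])@T[:3,:3]; s=q[...,:2]/-q[...,2:]*[1,-1]
    s=s*(1+c['k1']*(s**2).sum(-1,keepdims=True))
    return s*np.diag(c['mtx'])[:2]+c['mtx'][:2,2]
def redblob(im):
    h=cv2.cvtColor(im,cv2.COLOR_RGB2HSV);m=((h[...,0]<6)|(h[...,0]>174))&(h[...,1]>170)&(h[...,2]>120)
    n,l,s,c=cv2.connectedComponentsWithStats(m.astype(np.uint8))
    return [(s[i].tolist(),c[i]) for i in range(1,n) if s[i,4]>40]
def rect(c,x0,x1,y0,y1,z,mm=.5,T=None):
    # image up = +x, left = +y
    xs=np.arange(x1,x0,-mm/1000);ys=np.arange(y1,y0,-mm/1000)
    X,Y=np.meshgrid(xs,ys,indexing='ij');m=proj(c,np.stack([X,Y,0*X+z],-1),T).astype(np.float32)
    return cv2.remap(c['pixels'],m[...,0],m[...,1],cv2.INTER_LINEAR)
E
python3 - <<'E'
from h import *;import pickle
d=pickle.load(open('c.pkl','rb'))
R={}
for n in d:
    for b in redblob(d[n]['pixels']):
        print(n,b)
        if 300<b[1][0]<460 and 240<b[1][1]<290:R[n]=b[1];
o,v=ray(d['top'],*R['top']);o2,v2=ray(d['side'],*R['side'])
v/=np.linalg.norm(v);v2/=np.linalg.norm(v2)
t=np.linalg.lstsq(np.stack([v,-v2],1),o2-o,rcond=None)[0];print(o+v*t[0],o2+v2*t[1],onplane(d['top'],*R['top'],.115))
for p in [(401,212),(489,222),(481,277),(390,263)]:print(onplane(d['top'],*p,.06))
im=rect(d['top'],.33,.55,-.37,-.10,.06,.4)
im2=rect(d['side'],.33,.55,-.37,-.10,.06,.4)
cv2.imwrite('pics/r.png',np.vstack([im,im2])[:,:,::-1]);print(im.shape)
E
```

```text
side ([340, 263, 14, 21, 232], array([346.25862069, 272.86206897]))Traceback (most recent call last):
  File "<stdin>", line 8, in <module>
KeyError: 'top'
```

```bash
sed -i 's/h\[...,1\]>170/h[...,1]>140/; s/h\[...,2\]>120/h[...,2]>110/; s/<6)/<8)/' h.py
python3 - <<'E'
from h import *;import pickle
d=pickle.load(open('c.pkl','rb'))
R={}
for n in d:
    for b in redblob(d[n]['pixels']):
        if 300<b[1][0]<460 and 240<b[1][1]<290:R[n]=b[1];print(n,b)
if 'top' not in R: print(cv2.cvtColor(d['top']['pixels'],cv2.COLOR_RGB2HSV)[240:257:3,414:431:3].tolist());R['top']=(422,248)
o,v=ray(d['top'],*R['top']);o2,v2=ray(d['side'],*R['side'])
v/=np.linalg.norm(v);v2/=np.linalg.norm(v2)
t=np.linalg.lstsq(np.stack([v,-v2],1),o2-o,rcond=None)[0];print(o+v*t[0],o2+v2*t[1],onplane(d['top'],*R['top'],.115))
for p in [(401,212),(489,222),(481,277),(390,263)]:print(onplane(d['top'],*p,.06))
im=rect(d['top'],.33,.55,-.37,-.10,.06,.4)
im2=rect(d['side'],.33,.55,-.37,-.10,.06,.4)
cv2.imwrite('pics/r.png',np.hstack([im,im2])[:,:600*3,::-1] if 0 else cv2.resize(np.hstack([im,im2]),(800,int(800/2/im.shape[1]*im.shape[0])))[:,:,::-1]);print(im.shape)
E
```

```text
top ([415, 242, 14, 12, 122], array([421.59836066, 247.31967213]))
side ([339, 263, 15, 21, 255], array([346.21568627, 272.92156863]))
[ 0.512885   -0.19390848  0.11572444] [ 0.51563385 -0.19478994  0.11606391] [ 0.5129313  -0.19404308  0.115     ]
[ 0.59165775 -0.16251323  0.06      ]
[ 0.56873218 -0.34914778  0.06      ]
[ 0.45277209 -0.32803493  0.06      ]
[ 0.48419251 -0.13709052  0.06      ]
(550, 675, 3)
```

View pics/r.png

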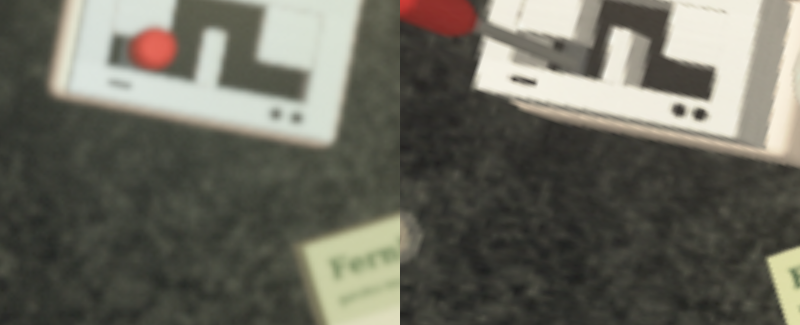

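The red knob is at about (0.513, -0.194) from two views that agree to within 3 mm. The gate reaches beyond my crop, so I'll rectify a shifted window and get the slot corners.

Run:
```python
from h import *;import pickle
d=pickle.load(open('c.pkl','rb'))
im=rect(d['top'],.44,.61,-.36,-.12,.06,.3)
im2=rect(d['side'],.44,.61,-.36,-.12,.06,.3)
cv2.imwrite('pics/r2.png',im[:,:,::-1]);
for k,i in(('top',im),('side',im2)):
    g=cv2.cvtColor(i,cv2.COLOR_RGB2GRAY)
    m=(cv2.GaussianBlur(g,(5,5),0)<130).astype(np.uint8)
    n,l,s,c=cv2.connectedComponentsWithStats(m)
    for j in range(1,n):
        if s[j,4]>150:
            r=cv2.minAreaRect(np.argwhere(l==j)[:,::-1].astype(np.float32))
            print(k,s[j],'x,y',.61-r[0][1]*.0003,-.12-r[0][0]*.0003,np.array(r[1])*.3,r[2])
            if s[j,4]>2000:
              cn=cv2.findContours((l==j).astype(np.uint8),0,2)[0][0]
              print(np.round([(.61-p[0][1]*.0003,-.12-p[0][0]*.0003) for p in cv2.approxPolyDP(cn,9,True)],4).tolist())
cv2.imwrite('pics/r2.png',np.vstack([im,im2])[:,:,::-1][:, :800]); print(im.shape)
```

```text
top [     0      0    800    567 131471] x,y 0.5251 -0.23984999999999998 [169.8 239.7] 90.0
[[0.61, -0.12], [0.4402, -0.12], [0.4402, -0.3597], [0.5995, -0.3597], [0.565, -0.3525], [0.5548, -0.3465], [0.4582, -0.3276], [0.4522, -0.3237], [0.4507, -0.3135], [0.4861, -0.1365], [0.4978, -0.1335], [0.61, -0.1554]]
top [  181   184   442   241 43469] x,y 0.5223111846923828 -0.24382657470703123 [132.80468445  56.83972778] 10.996272087097168
[[0.5224, -0.1764], [0.5071, -0.1755], [0.4969, -0.2286], [0.5287, -0.2364], [0.5323, -0.2418], [0.5308, -0.2499], [0.5236, -0.2538], [0.493, -0.2487], [0.4831, -0.297], [0.4855, -0.3042], [0.5002, -0.306], [0.5098, -0.2727], [0.5416, -0.2769], [0.5452, -0.2739], [0.5548, -0.2226], [0.5254, -0.2118], [0.5158, -0.2139], [0.5107, -0.2094], [0.5134, -0.1977], [0.5266, -0.1989]]
side [     0      0    796    567 161447] x,y 0.5251 -0.23925 [238.5 169.8] 0.0
[[0.61, -0.12], [0.4402, -0.12], [0.4402, -0.3585], [0.4699, -0.2058], [0.49, -0.1506], [0.5266, -0.1566], [0.5089, -0.198], [0.5029, -0.2022], [0.4972, -0.2331], [0.5305, -0.2418], [0.5314, -0.2529], [0.5224, -0.2682], [0.4912, -0.2634], [0.4828, -0.3063], [0.5038, -0.3114], [0.5134, -0.2769], [0.5425, -0.2817], [0.5476, -0.2796], [0.5557, -0.2355], [0.5191, -0.2286], [0.5251, -0.2007], [0.5203, -0.2022], [0.5191, -0.1983], [0.5323, -0.1617], [0.5461, -0.1584], [0.5824, -0.1656], [0.5932, -0.1716], [0.6025, -0.165], [0.61, -0.1665]]
side [435 137  28  25 524] x,y 0.5655338256835938 -0.2547397064208984 [7.97468433 7.30583954] 59.036251068115234
side [185 374  52  16 438] x,y 0.4955835266113281 -0.1832241256713867 [15.65153389  2.92856169] 12.528807640075684
side [548 436  26  25 505] x,y 0.4756 -0.28815 [7.2 7.5] 90.0
side [594 446  29  24 517] x,y 0.47280737609863277 -0.30224556884765624 [7.20294113 7.66598682] 59.036251068115234
(567, 800, 3)
```

```bash
python3 -c "
import cv2;i=cv2.imread('pics/r2.png');print(i.shape);cv2.imwrite('pics/r3.png',cv2.resize(i,(i.shape[1]*600//i.shape[0],600)))"
```

```text
(1134, 800, 3)
```

View pics/r3.png

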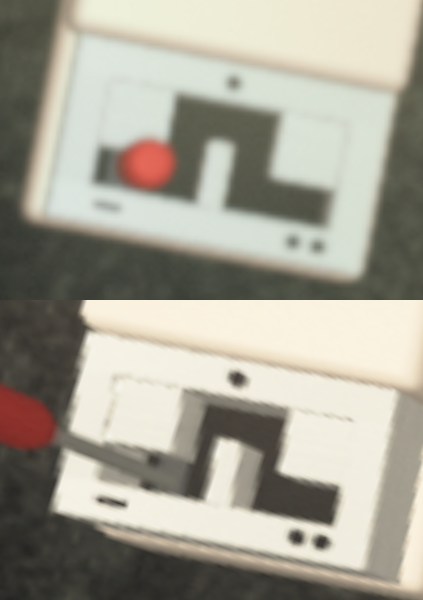

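The slots and plate marks put the mixer origin at about (0.522, -0.245) with yaw about -11.2°. That places the red knob at about (-19, +48) in the mixer frame, inside the off slot as expected. I'm moving there in two legs, turning tool y onto mixer y.

```bash
python3 -m pendant '[-0.05,-0.04,0.003,0,0,-0.01,1, -0.1,-0.09,0.005,0,0,-0.03,1, -0.16,-0.14,0.01,0,0,-0.05,1, -0.22,-0.19,0.01,0,0,-0.067,1, -0.28,-0.24,0.015,0,0,-0.067,1, -0.34,-0.29,0.02,0,0,-0.067,1, -0.4,-0.34,0.02,0,0,-0.067,1, -0.46,-0.4,0.03,0,0,-0.067,1, -0.51,-0.44,0.03,0,0,-0.067,1, -0.55,-0.475,0.03,0,0,-0.067,1]'
python3 -c "
from workcell import bot;from scipy.spatial.transform import Rotation as R;import numpy as np
o=bot.get_obs();M=R.from_quat(o['tool_rot']).as_matrix();print(o['joint_pos'],M);print(M.T@(np.array([.513,-.195,.2])-o['eef_pos'])/.5)"
```

```text
clock: 0.93
eef_pos: [0.3566, 0.1298, 0.2409]
tool_rot: [0.099, 0.995, -0.0, -0.0]
ft_force: [0.9, -0.1, -0.5]
grip_width: 0.0854
grasp_force: 0.0
[ 3.49488065e-01  1.01437775e-02 -3.03536668e-01  1.25789853e+00
 -4.11076167e-04  5.47611245e-01] [[-9.80437615e-01  1.96829189e-01 -5.94580432e-04]
 [ 1.96829563e-01  9.80437502e-01 -6.54219302e-04]
 [ 4.54179498e-04 -7.58452219e-04 -9.99999609e-01]]
[-0.43463906 -0.57531413  0.08206577]
```

```bash
python3 -m pendant '[-0.03,-0.04,0.006,0,0,0,1, -0.08,-0.1,0.01,0,0,0,1, -0.13,-0.17,0.02,0,0,0,1, -0.18,-0.24,0.03,0,0,0,1, -0.23,-0.31,0.04,0,0,0,1, -0.28,-0.37,0.05,0,0,0,1, -0.33,-0.44,0.06,0,0,0,1, -0.38,-0.5,0.07,0,0,0,1, -0.42,-0.555,0.08,0,0,0,1, -0.435,-0.575,0.082,0,0,0,1]'
python3 - <<'E'
from h import *
from workcell import bot;from scipy.spatial.transform import Rotation as R
o=bot.get_obs();c=bot.camera('wrist');W=np.eye(4);W[:3,:3]=R.from_quat(o['tool_rot']).as_matrix();W[:3,3]=o['eef_pos']
T=W@c['hand_eye'];print(o['eef_pos'],T[:3,3])
for b in redblob(c['pixels']):print(b,onplane(c,*b[1],.115,T))
cv2.imwrite('pics/w0.png',c['pixels'][:,:,::-1])
cv2.imwrite('pics/w0r.png',rect(c,.44,.61,-.36,-.12,.06,.3,T)[:,:,::-1])
E
```

```text
clock: 1.77
eef_pos: [0.5146, -0.1964, 0.1984]
tool_rot: [0.1, 0.995, -0.001, -0.0]
ft_force: [1.4, 1.2, -0.2]
grip_width: 0.0853
grasp_force: 0.0
[ 0.51458465 -0.19641462  0.19840969] [ 0.44690202 -0.18268032  0.315635  ]
([301, 236, 45, 53, 1875], array([323.00426667, 262.04906667])) [ 0.51591193 -0.19294137  0.115     ]
```

View pics/w0.png

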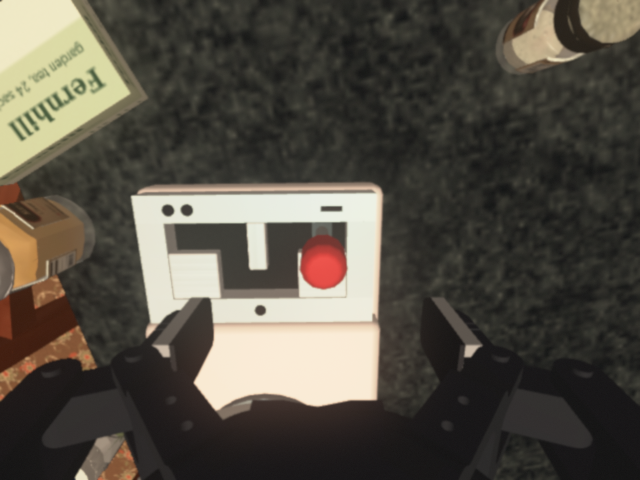

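View pics/w0r.png

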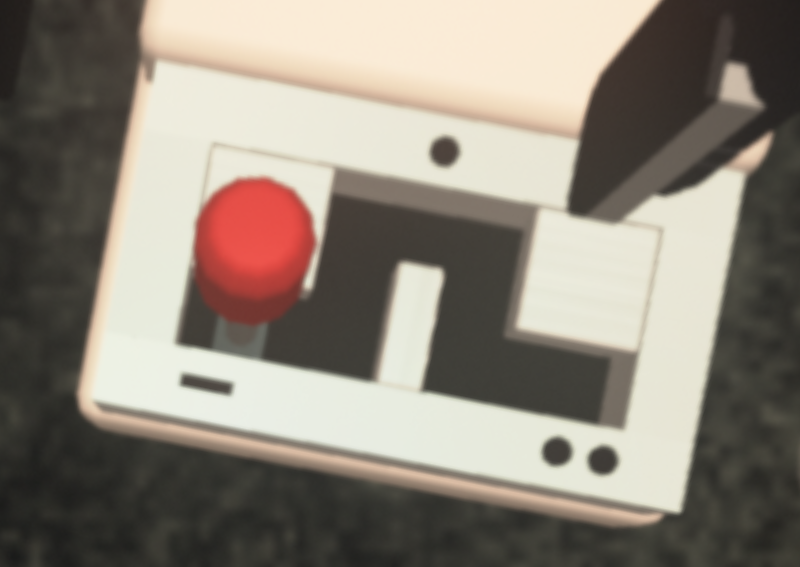

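The wrist view shows the gripper centred over the red knob at (323,262), with the gate fully visible. The rectified slot corners are (212,145), (178,344), (624,429) and (663,229), which give an origin of (0.524, -0.2458) and a yaw of -10.7°. The knob is at (0.5157, -0.193). I'm descending to it now.

```bash
python3 -m pendant '[0,0.004,0.03,0,0,0,1, 0,0.007,0.06,0,0,0,1, 0,0.007,0.09,0,0,0,1, 0,0.007,0.12,0,0,0,1, 0,0.007,0.14,0,0,0,1, 0,0.007,0.149,0,0,0,1, 0,0.007,0.149,0,0,0,1, 0,0.007,0.149,0,0,0,1, 0,0.007,0.149,0,0,0,1, 0,0.007,0.149,0,0,0,1]'
python3 -m pendant '[0,0,0,0,0,0,0.6, 0,0,0,0,0,0,0.5, 0,0,0,0,0,0,0.4, 0,0,0,0,0,0,0.3, 0,0,0,0,0,0,0.2, 0,0,0,0,0,0,0.1, 0,0,0,0,0,0,0, 0,0,0,0,0,0,0, 0,0,0,0,0,0,0, 0,0,0,0,0,0,0]'
cat > m.py <<'E'
from workcell import bot;from scipy.spatial.transform import Rotation as R;import numpy as np
o=bot.get_obs();M=R.from_quat(o['tool_rot']).as_matrix();t=np.radians(-10.7);c,s=np.cos(t),np.sin(t)
O=np.array([.524,-.2458]);X=np.array([[c,-s],[s,c]])
print('mixer xy mm',X.T@(o['eef_pos'][:2]-O)*1000,'z',o['eef_pos'][2],'F mixer',X.T@o['ft_force'][:2],o['ft_force'][2],o['grip_width'],o['grasp_force'])
for g in [(-19,48),(-19,19),(0,19),(19,19),(19,-19),(-19,-19),(-19,-57)]:
    w=np.r_[X@np.array(g)/1000+O,o['eef_pos'][2]];print(g,np.round(M.T@(w-o['eef_pos'])/.5,3))
E
python3 m.py
```

```text
clock: 2.65
eef_pos: [0.5151, -0.1889, 0.1269]
tool_rot: [0.098, 0.995, -0.0, 0.001]
ft_force: [1.2, 0.4, 0.1]
grip_width: 0.0855
grasp_force: 0.0
clock: 3.48
eef_pos: [0.5145, -0.1889, 0.1262]
tool_rot: [0.098, 0.995, -0.0, 0.0]
ft_force: [-1.1, -1.1, 5.1]
grip_width: 0.0259
grasp_force: 59.4
mixer xy mm [-19.8834514   54.12497725] z 0.12623892584304308 F mixer [-0.93015593 -1.24785095] 5.073644009877123 0.025921574862414386 59.439309199297234
(-19, 48) [-0.002 -0.012  0.   ]
(-19, 19) [-0.002 -0.07   0.   ]
(0, 19) [-0.04 -0.07  0.  ]
(19, 19) [-0.078 -0.069  0.   ]
(19, -19) [-0.079 -0.145  0.   ]
(-19, -19) [-0.003 -0.146  0.   ]
(-19, -57) [-0.004 -0.222  0.   ]
```

```bash
python3 -m pendant '[0,-0.01,0,0,0,0,0, 0,-0.02,0,0,0,0,0, 0,-0.03,0,0,0,0,0, 0,-0.04,0,0,0,0,0, 0,-0.05,0,0,0,0,0, 0,-0.06,0,0,0,0,0, 0,-0.068,0,0,0,0,0, 0,-0.068,0,0,0,0,0, 0,-0.068,0,0,0,0,0, 0,-0.068,0,0,0,0,0]'
python3 m.py
python3 - <<'E'
from h import *
from workcell import bot;from scipy.spatial.transform import Rotation as R
o=bot.get_obs();c=bot.camera('wrist');W=np.eye(4);W[:3,:3]=R.from_quat(o['tool_rot']).as_matrix();W[:3,3]=o['eef_pos']
cv2.imwrite('pics/w1.png',c['pixels'][:,:,::-1])
E
```

```text
clock: 4.32
eef_pos: [0.5081, -0.2222, 0.1263]
tool_rot: [0.098, 0.995, -0.0, 0.001]
ft_force: [-0.5, -0.6, 4.4]
grip_width: 0.0259
grasp_force: 59.4
mixer xy mm [-20.00114971  20.2297612 ] z 0.12625257044461302 F mixer [-0.33297175 -0.70138664] 4.365263558321366 0.025853576839699532 59.423469084323415
(-19, 48) [-0.001  0.056  0.   ]
(-19, 19) [-0.002 -0.002  0.   ]
(0, 19) [-0.04  -0.002  0.   ]
(19, 19) [-0.078 -0.002  0.   ]
(19, -19) [-0.079 -0.078  0.   ]
(-19, -19) [-0.003 -0.078  0.   ]
(-19, -57) [-0.003 -0.154  0.   ]
```

View pics/w1.png

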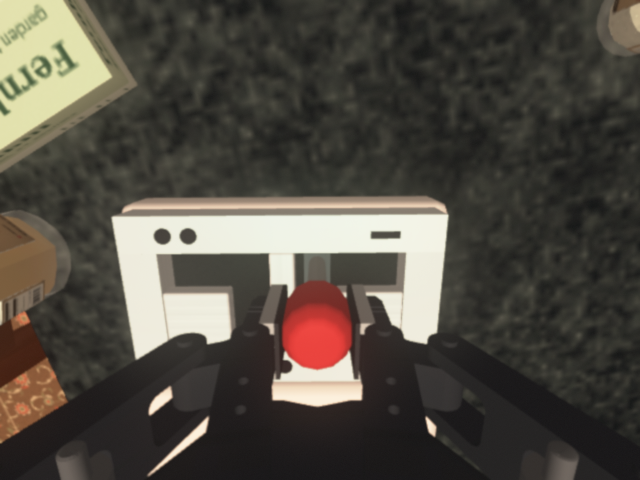

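The rod at (318,265) is centred in the first crosswise channel, which spans about 295–338 px, and the knob is firmly held with low forces. I'm going on toward the bowl, and then across.

```bash
python3 -m pendant '[-0.01,-0.002,0,0,0,0,0, -0.02,-0.002,0,0,0,0,0, -0.03,-0.002,0,0,0,0,0, -0.04,-0.002,0,0,0,0,0, -0.05,-0.002,0,0,0,0,0, -0.06,-0.002,0,0,0,0,0, -0.07,-0.002,0,0,0,0,0, -0.077,-0.002,0,0,0,0,0, -0.077,-0.002,0,0,0,0,0, -0.077,-0.002,0,0,0,0,0]'
python3 m.py
```

```text
clock: 5.2
eef_pos: [0.5464, -0.2302, 0.1263]
tool_rot: [0.098, 0.995, 0.001, 0.001]
ft_force: [0.9, 0.7, 4.6]
grip_width: 0.0258
grasp_force: 59.4
mixer xy mm [19.10433478 19.52239965] z 0.12626684590742093 F mixer [0.76060717 0.89742643] 4.649616881116384 0.025780549141215182 59.434299770509824
(-19, 48) [ 0.077  0.056 -0.   ]
(-19, 19) [ 0.076 -0.002 -0.   ]
(0, 19) [ 0.038 -0.001 -0.   ]
(19, 19) [ 0.    -0.001 -0.   ]
(19, -19) [-0.    -0.077 -0.   ]
(-19, -19) [ 0.076 -0.078 -0.   ]
(-19, -57) [ 0.075 -0.154 -0.   ]
```

```bash
python3 -m pendant '[0,-0.01,0,0,0,0,0, 0,-0.02,0,0,0,0,0, 0,-0.03,0,0,0,0,0, 0,-0.04,0,0,0,0,0, 0,-0.05,0,0,0,0,0, 0,-0.06,0,0,0,0,0, 0,-0.07,0,0,0,0,0, 0,-0.077,0,0,0,0,0, 0,-0.077,0,0,0,0,0, 0,-0.077,0,0,0,0,0]'
python3 m.py
python3 - <<'E'
from workcell import bot
import cv2
cv2.imwrite('pics/w2.png',bot.camera('wrist')['pixels'][:,:,::-1])
E
```

```text
clock: 6.03
eef_pos: [0.538, -0.2697, 0.1262]
tool_rot: [0.098, 0.995, -0.001, 0.001]
ft_force: [0.4, -1.5, 5.2]
grip_width: 0.0261
grasp_force: 59.4
mixer xy mm [ 18.19960221 -20.85665364] z 0.1262475160067981 F mixer [ 0.66205367 -1.37039479] 5.2115722532294075 0.026104709054274523 59.424054278621554
(-19, 48) [ 0.076  0.137 -0.   ]
(-19, 19) [ 0.075  0.079 -0.   ]
(0, 19) [ 0.037  0.079 -0.   ]
(19, 19) [-0.001  0.08  -0.   ]
(19, -19) [-0.002  0.004 -0.   ]
(-19, -19) [ 0.074  0.003 -0.   ]
(-19, -57) [ 0.074 -0.073 -0.   ]
```

View pics/w2.png

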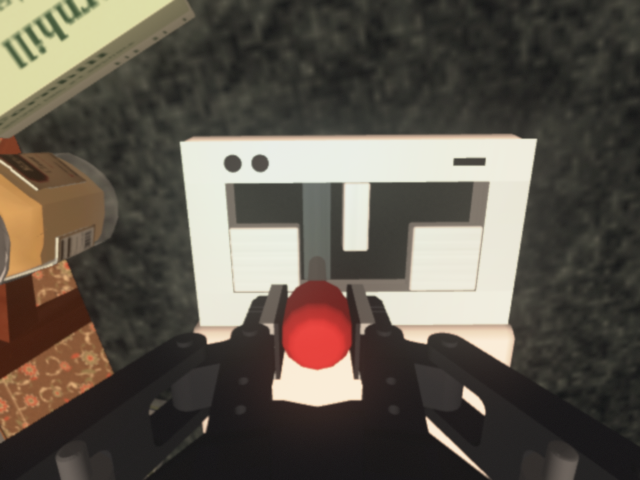

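The rod at (317,268) is in the second channel, which spans 300–342 px, about 2 mm off centre. I'll correct that while coming back, then go to the right end.

```bash
python3 -m pendant '[0.01,0.003,0,0,0,0,0, 0.02,0.003,0,0,0,0,0, 0.03,0.003,0,0,0,0,0, 0.04,0.003,0,0,0,0,0, 0.05,0.003,0,0,0,0,0, 0.06,0.003,0,0,0,0,0, 0.07,0.003,0,0,0,0,0, 0.075,0.003,0,0,0,0,0, 0.075,0.003,0,0,0,0,0, 0.075,0.003,0,0,0,0,0]'
python3 m.py
```

```text
clock: 6.92
eef_pos: [0.5005, -0.2601, 0.1262]
tool_rot: [0.098, 0.995, -0.001, -0.0]
ft_force: [-1.3, 0.0, 5.9]
grip_width: 0.0256
grasp_force: 59.6
mixer xy mm [-20.41123177 -18.42832313] z 0.12622571813780978 F mixer [-1.25428306 -0.2090118 ] 5.946427857356969 0.02562660803610669 59.552084205206484
(-19, 48) [-0.001  0.133 -0.   ]
(-19, 19) [-0.002  0.075 -0.   ]
(0, 19) [-0.04   0.075 -0.   ]
(19, 19) [-0.078  0.076 -0.   ]
(19, -19) [-0.079 -0.    -0.   ]
(-19, -19) [-0.003 -0.001  0.   ]
(-19, -57) [-0.004 -0.077  0.   ]
```

```bash
python3 -m pendant '[0,-0.01,0,0,0,0,0, -0.001,-0.02,0,0,0,0,0, -0.002,-0.03,0,0,0,0,0, -0.002,-0.04,0,0,0,0,0, -0.002,-0.05,0,0,0,0,0, -0.002,-0.06,0,0,0,0,0, -0.002,-0.07,0,0,0,0,0, -0.002,-0.076,0,0,0,0,0, -0.002,-0.076,0,0,0,0,0, -0.002,-0.076,0,0,0,0,0]'
python3 m.py
python3 - <<'E'
from workcell import bot
import cv2
cv2.imwrite('pics/w3.png',bot.camera('wrist')['pixels'][:,:,::-1])
E
```

```text
clock: 7.75
eef_pos: [0.4941, -0.2974, 0.1262]
tool_rot: [0.098, 0.995, -0.0, -0.0]
ft_force: [-1.1, -1.0, 6.5]
grip_width: 0.0261
grasp_force: 59.6
mixer xy mm [-19.77927698 -56.2511815 ] z 0.12620918518803553 F mixer [-0.8908735  -1.16271557] 6.502240521193289 0.026075325319007858 59.64060466038063
(-19, 48) [ 0.001  0.209 -0.   ]
(-19, 19) [-0.     0.151 -0.   ]
(0, 19) [-0.038  0.151 -0.   ]
(19, 19) [-0.076  0.151 -0.   ]
(19, -19) [-0.077  0.075 -0.   ]
(-19, -19) [-0.001  0.075 -0.   ]
(-19, -57) [-0.002 -0.001 -0.   ]
```

View pics/w3.png

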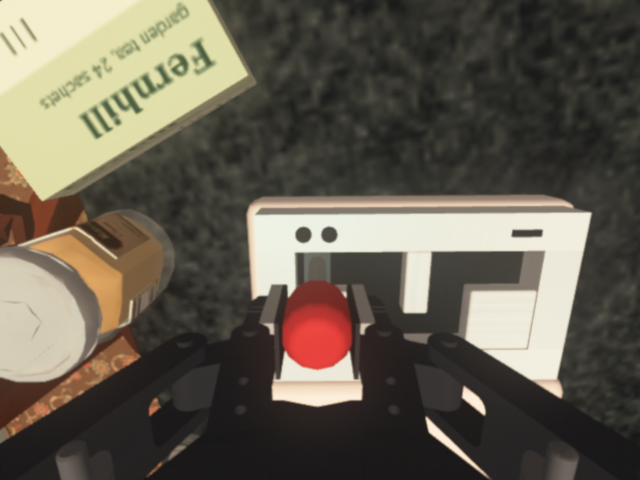

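The rod is at the two-dot end of the slot, at (318,268). I'm opening partway because the jar is nearby, then lifting.

```bash
python3 -m pendant '[0,0,0,0,0,0,0.55, 0,0,0,0,0,0,0.55, 0,0,0,0,0,0,0.55, 0,0,0,0,0,0,0.55, 0,0,0,0,0,0,0.55, 0,0,0,0,0,0,0.55, 0,0,0,0,0,0,0.55, 0,0,0,0,0,0,0.55, 0,0,0,0,0,0,0.55, 0,0,0,0,0,0,0.55]'
python3 -m pendant '[0,0,-0.02,0,0,0,0.55, 0,0,-0.05,0,0,0,0.55, 0,0,-0.08,0,0,0,0.55, 0,0,-0.12,0,0,0,0.55, 0,0,-0.16,0,0,0,0.55, 0,0,-0.2,0,0,0,0.55, 0,0,-0.24,0,0,0,0.55, 0,0,-0.26,0,0,0,0.55, 0,0,-0.26,0,0,0,0.55, 0,0,-0.26,0,0,0,0.55]'
python3 - <<'E'
from h import *
from workcell import bot;from scipy.spatial.transform import Rotation as R
o=bot.get_obs();c=bot.camera('wrist');W=np.eye(4);W[:3,:3]=R.from_quat(o['tool_rot']).as_matrix();W[:3,3]=o['eef_pos']
T=W@c['hand_eye'];t=np.radians(-10.7);X=np.array([[np.cos(t),-np.sin(t)],[np.sin(t),np.cos(t)]])
for b in redblob(c['pixels']):
    p=onplane(c,*b[1],.115,T);print(b,p,'mixer',X.T@(p[:2]-[.524,-.2458])*1000)
print(o['ft_force'],o['grip_width'])
cv2.imwrite('pics/w4.png',c['pixels'][:,:,::-1])
E
```

```text
clock: 8.63
eef_pos: [0.4949, -0.297, 0.1258]
tool_rot: [0.098, 0.995, -0.0, 0.0]
ft_force: [1.0, 0.3, 0.2]
grip_width: 0.047
grasp_force: 0.0
clock: 9.47
eef_pos: [0.495, -0.2971, 0.2562]
tool_rot: [0.098, 0.995, -0.0, 0.001]
ft_force: [0.0, 0.0, -0.6]
grip_width: 0.0467
grasp_force: 0.0
([299, 218, 35, 40, 1086], array([316.17679558, 237.66574586])) [ 0.49614503 -0.29779375  0.115     ] mixer [-17.71714837 -56.2614652 ]
([84, 236, 20, 41, 310], array([ 95.01935484, 258.16774194])) [ 0.47889706 -0.46997874  0.115     ] mixer [  -2.69622104 -228.65500788]
[ 0.03327389  0.03636083 -0.58861087] 0.04670459730035286
```

View pics/w4.png

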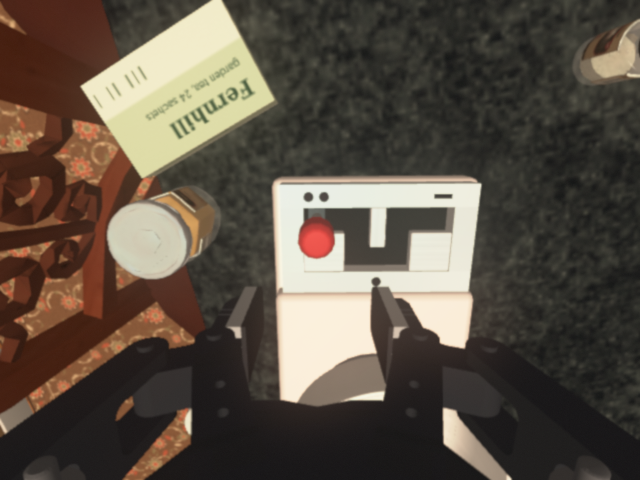

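The knob at (316,238) stands in the two-dot slot, within about 2 mm of the goal, and the gripper is clear of it.

```bash
python3 -c "
from workcell import bot;print(bot.job_done())"
```

```text
the job is handed in; nothing more can be done
None
```

The mixer's red lever is at the end of the two-dot (high) slot, about 2 mm from the goal by the last wrist picture; it has been let go with the gripper lifted clear, the arm never went near the blender, and I handed the job in at about 9.5 s.

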